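# Snap the reference tile into the bench reader

### The job

Refit the white reference tile in the bench reader: set the smaller of the two round tiles face up in the mouth of the open well and let go of it, then take the metal pusher and press the tile straight down with it (not with the fingers) past the sprung catches until it is fully home at the bottom of the well. Then stand the pusher upright back on its cork pad, let go, and after that slide the shutter fully shut over the well. Leave the bigger tile and the two bottles where they stand.

Things in the scene. Friction and masses are not known exactly. Their poses are not given: they have to be found in the camera images.
- tile_center (a point): The smaller white tile, to be fitted: a round puck 46 mm in diameter and 24 mm thick, 90 g (a little varied), lying face up on the bench; its lowest 8 mm taper to a 36 mm foot. The point is its centre, 12 mm above its underside; z is up out of its face. Once set in the well only its upper 9 mm stand clear of the flat top, so grip it by the upper 8 mm or so, for the fingertips to stay above the top.
- big_tile_center (a point): A bystander: a like tile of 60 mm diameter, 24 mm thick, too big for the well. The point is its centre, 12 mm above its underside. The two tiles and the cork pad trade places from start to start.
- pusher_grip (a point): The pusher, an aluminium press tool 86 mm tall, 180 g, upright on the cork pad: foot 34 mm in diameter and 30 mm tall, on it a flange 46 mm in diameter and 6 mm thick, on that a round handle 22 mm in diameter and 50 mm tall. The point is on the axis at the middle of the handle, 61 mm above the foot's underside and 25 mm above the flange; z points up along the handle.
- pusher_foot (a point): Centre of the flat underside of the pusher's foot; z points up along the handle.
- pad: Round cork pad, 90 mm in diameter and 6 mm thick, fixed to the bench. Its origin is at the centre of its underside, on the bench. The pusher stands on it at the start, up to 10 mm off its centre.
- reader: The bench reader, a grey box fixed to the bench: 160 mm (its x) by 240 mm (its y), flat top 72 mm above the bench. Its origin is on the bench under the centre of its well; from there it reaches 80 mm to +x and -x, 75 mm to -y, 165 mm to +y. The flat top is clear for fingers on the well's +x, -x and -y sides; the open shutter begins 33 to 43 mm from the well's centre on the +y side.
- well_mouth (a point): Centre of the well's round mouth, on the reader's flat top, same axes as the reader. The bore is 49 mm wide, 40 mm deep; four sprung steel catches at 45 degrees to the axes stand out 4 mm from its wall, 9 to 15 mm below the mouth. The small tile set in the mouth rests on them with its centre about 3 mm below the mouth and its top 9 mm above.
- well_floor (a point): Centre of the well's flat floor, 40 mm below the mouth. Pressing the tile down takes roughly 8 to 15 N in the first 6 mm, then some 3 to 5 N as its side slides past the catches for 14 mm, then almost nothing; fully home, its underside is on this floor, its top 16 mm and its centre 28 mm below the mouth, and the catches stand over its edge.
- shutter (a joint): Shutter of the well: a dark steel plate 64 mm square, sliding on the flat top along the reader's y with 1 to 2 N of friction; it stays where left. 0 = shut, centred over the well (a stop); the value is how far in m it stands open to +y, 0.065 to 0.075 at the start, at most 0.08. Underside 1.5 mm, upper face 5.5 mm above the flat top. A tile that is not home stands in its way.
- shutter_grip (a point): Middle of the shutter's black upright ridge grip, which is 12 mm wide along the slide (y), 40 mm long in x and reaches from 5.5 to 27.5 mm above the box's flat top; the point is 16.5 mm above it. Same axes as well_mouth.
- amber_center (a point): A bystander: amber bottle 64 mm in diameter and 130 mm tall; the point is at its middle, 65 mm up.
- flask_center (a point): A bystander: white plastic jar 60 mm in diameter and 110 mm tall; the point is at its middle, 55 mm up.
Things that resemble listed ones, but are neither listed nor needed, are in the scene too. Leave any blue look-alike of the part that bears tile_center alone. Leave any turquoise look-alike of the part that bears pusher_grip alone.

How it is judged:
By the outcome, as a careful person would: the job done as asked, in the order asked, and still so for the second after the job is handed in, with the robot touching nothing.
It also fails if it takes over 69 s, if anything falls off the work surface, if the arm or the gripper's body presses on something with over 40 N, if the wrist force passes 120 N, or if a joint passes its speed limit or range.

### The arm

A 6-joint arm with a two-finger parallel gripper is mounted at the origin on the work surface. World frame = base frame: x ahead of the robot, y to its left, z up, the work surface at z = 0. Lengths are in m, angles in rad, forces in N, time in s.
With the tool pointing down it reaches from about 0.275 to 0.75 m from the base axis. Payload 10.2 kg.
Tool frame: the origin (TCP) lies at the very end of the fingers, on their centre line; the grasp point (between the pads) lies 19 mm behind it; z points along the fingers, y is the line along which they close (so a half turn about z gives the same grasp; the last joint's range is limited). The gripper opens to 85 mm and grips with 20 to 120 N. Pads are 22 mm wide; open, the fingers measure 114 mm over their backs; the gripper's body (76 mm by 85 mm) begins 54 mm behind the grasp point. The pads swing forward as they close: fully open they stand 13 mm farther back than shut.
Start: joints at [-1.432, 0.313, 1.498, -0, 1.331, -0.223], TCP at [0.186, -0.491, 0.231] pointing down, gripper open.
Joint ranges: [-2.94, 2.94], [-0.97, 2.17], [0.19, 2.56], [-1.23, 4.37], [0.02, 3.11], [-2.88, 2.88]. Speed limits (rad/s): [2.39, 2.39, 3.01, 3.14, 3.14, 3.14].

### API

Orientations are given as [roll, pitch, yaw] about the fixed x, y, z axes, in that order (R = Rz(yaw) Ry(pitch) Rx(roll)).
In Python, from bench import telemetry, imaging, job gives the robot as it stands. The module is installed in compiled form; this text tells all that it offers.
- The arm moves only by the tool send_rows, never from a script. Its argument "motion" is a list of rows, each a list of 3 entries, a list of its own where there are three numbers: the opening, from -1 (shut) to 1 (fully open), so that 0 is half open, then the shift along the tool's x, y, z in m, then the turn about the tool's z in degrees. A call has 1 to 12 rows; each row is the pose to reach, as a shift and turn from the pose commanded when the call began, along the tool's axes at that moment; what a row does not reach only later rows make up. A row lasts 1/10 s, in which the tool goes at most 50 mm and 8.59 degrees, less where a joint would pass 70% of its speed; a pose out of reach is approached as far as the arm can. A call with a gripper value outside its range is refused whole. The fingers move at their own pace and stop on an object; "newtons" is the grip in N (left out, the last holds). Time passes only in rows, so rows that repeat a pose let the fingers close. It gives the time, the measured TCP pose, the force, the opening and the grip force at its end, in the units of the state.
- telemetry.state(): the state, without advancing time (a new reading comes with each control period).
- imaging.grab_frame(name): name is "scene" or "top" or "wrist"; returns a dict with "pixels" (420x560x3 uint8, blue, green, red), "intrinsics" (3x3 intrinsics, pixels), "R" (3x3) and "t" (3): a world point X has camera coordinates R X + t. Camera axes: x right, y down, z forward; pixel columns grow to the right and rows downward; lengths in m; the calibration is good to about 2 mm. A picture is of the moment at which its call begins. There is no depth.
- job.finish_job(): hands the job in; it is judged then, once.
The state is a dict: "clock": time; "q": joint angles; "joint_vel": joint speeds; "tau": joint torques, N m; "tool_pos": TCP position; "tcp_rot": TCP orientation; "wrist_force": force on the tool from outside, world axes, zero at the start; "torque": the same for the moment, N m; "opening": finger opening in m; "grip_force": force on a finger pad.
Only numpy, scipy, OpenCV 4.12 (cv2) and the standard library are available. Lean on these libraries where they do the work, as an engineer would, in place of code of your own. Each camera call takes 0.05 s, during which the arm holds its last target. There are 200 camera calls.

## Working session

There is one attempt and no reset: what is moved stays moved. The work goes in short steps, Python scripts to look and compute and a tool call to move; the robot and the scene stay as the last step left them, time stands still between calls to the robot, and variables do not carry over. Pictures are saved under pics/ and viewed, at most 10 in all, crops included, and the job is handed in when it is done.

Besides the shell and the picture viewer there is one more tool, called after "Call:" as name([rows], argument=value, ...), one row to a line, values as JSON. send_rows: Moves the arm, as the interface text tells. Its arguments: {"type":"object","properties":{"motion":{"type":"array","items":{"type":"array"}},"newtons":{"type":"number"}},"required":["motion"]}

```bash
mkdir -p pics
python3 - <<'E'
from bench import telemetry, imaging
import cv2,numpy as np,pickle
s=telemetry.state();print({k:np.round(v,3) for k,v in s.items()})
d={}
for n in("scene","top"):
    f=imaging.grab_frame(n);d[n]=f;print(n,np.round(f["intrinsics"],1).tolist(),np.round(f["R"],3).tolist(),np.round(f["t"],3).tolist())
    cv2.imwrite(f"pics/{n}0.png",cv2.resize(f["pixels"],None,fx=1.42,fy=1.42))
pickle.dump(d,open("d0.pkl","wb"))
E
```

```text
{'clock': np.float64(0.0), 'q': array([-1.432,  0.313,  1.498, -0.   ,  1.331, -0.223]), 'joint_vel': array([-0.001, -0.002, -0.   , -0.001,  0.001,  0.   ]), 'tau': array([-1.0000e-03, -4.1227e+01, -2.5974e+01, -0.0000e+00,  4.0000e-03,
       -0.0000e+00]), 'tool_pos': array([ 0.186, -0.491,  0.231]), 'tcp_rot': array([-3.14 , -0.   ,  0.362]), 'wrist_force': array([-0.421, -0.441,  0.227]), 'torque': array([ 0.044,  0.008, -0.006]), 'grip_force': np.float64(0.0), 'opening': np.float64(0.085)}
scene [[502.5, 0.0, 279.1], [0.0, 502.5, 208.5], [0.0, 0.0, 1.0]] [[0.816, 0.578, -0.011], [0.475, -0.682, -0.556], [-0.329, 0.449, -0.831]] [-0.466, -0.221, 1.591]
top [[441.3, 0.0, 281.8], [0.0, 441.3, 211.9], [0.0, 0.0, 1.0]] [[0.027, -1.0, 0.004], [-0.996, -0.027, -0.087], [0.087, -0.001, -0.996]] [0.0, 0.576, 0.962]
```

View pics/scene0.png

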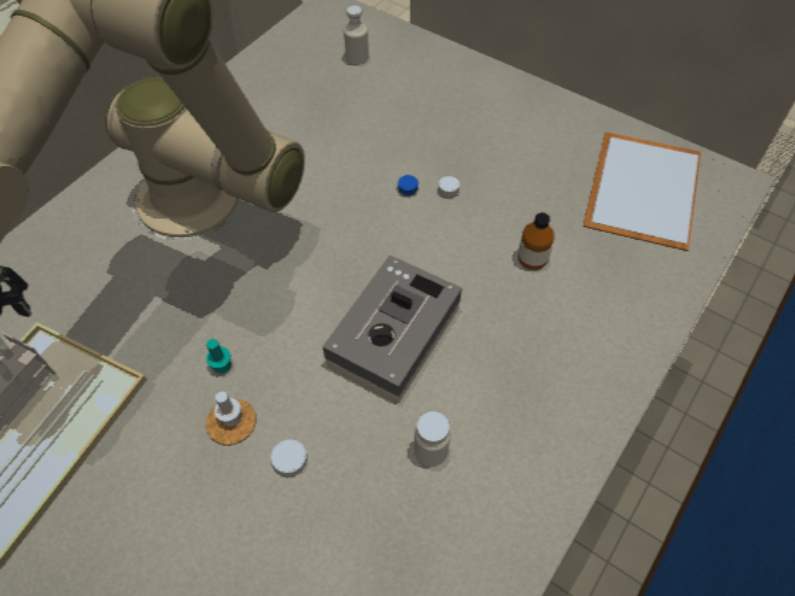

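View pics/top0.png

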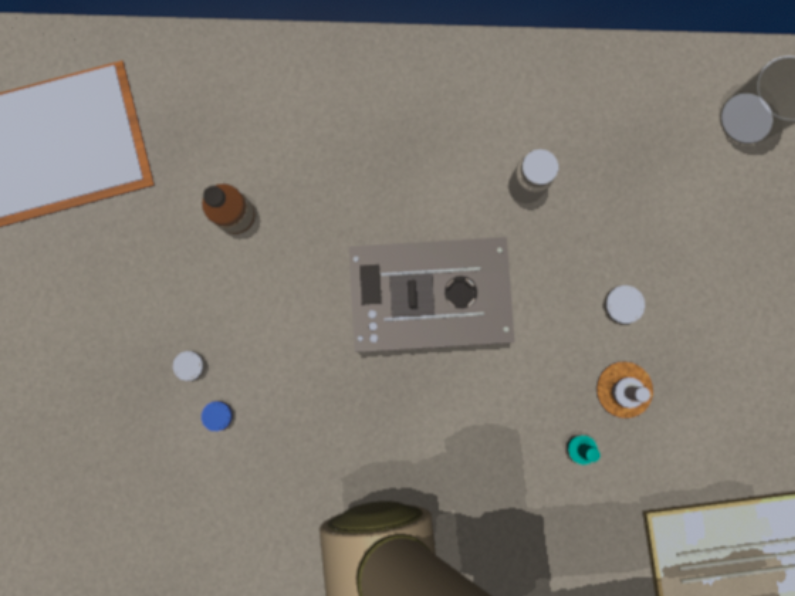

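Scene view (scaled ×1.42): small white tile at (449,186), its blue look-alike at (408,185), big white tile at (289,457), metal pusher on cork at (227,408), turquoise look-alike at (218,357), well at (381,335), shutter ridge at (401,299). In the top view: small tile (188,366), blue (217,416), big tile (625,304), pusher (630,393), well (461,292). The small white tile at top (188,366) fits: it is white and smaller than the one at (625,304). The pusher is the grey one on the cork. I'll confirm both in crops and measure.

```bash
cat > h.py <<'E'
import numpy as np,cv2
from scipy.optimize import least_squares
def ray(f,u,v):
    R,t=np.array(f["R"]),np.array(f["t"])
    d=R.T@np.linalg.inv(f["intrinsics"])@np.array([u,v,1.]);return -R.T@t,d/np.linalg.norm(d)
def plane(f,uv,z):
    c,d=ray(f,*uv);return c+d*(z-c[2])/d[2]
def tri(obs):
    A=np.zeros((3,3));b=np.zeros(3);L=[]
    for f,uv in obs:
        c,d=ray(f,*uv);P=np.eye(3)-np.outer(d,d);A+=P;b+=P@c;L.append((c,P))
    X=np.linalg.solve(A,b);return X,[round(float(np.linalg.norm(P@(X-c)))*1e3,1) for c,P in L]
def proj(f,X):
    p=np.array(f["intrinsics"])@(np.array(f["R"])@X+np.array(f["t"]));return p[:2]/p[2]
def blobs(f,box,lo,hi,amin=15):
    u0,v0,u1,v1=box;hsv=cv2.cvtColor(f["pixels"],cv2.COLOR_BGR2HSV)[v0:v1,u0:u1]
    m=cv2.inRange(hsv,np.array(lo),np.array(hi));cs=cv2.findContours(m,cv2.RETR_EXTERNAL,cv2.CHAIN_APPROX_NONE)[0]
    r=[]
    for c in sorted(cs,key=cv2.contourArea,reverse=True):
        if cv2.contourArea(c)<amin or len(c)<5: continue
        e=cv2.fitEllipse(c);M=cv2.moments(c)
        r.append(((M['m10']/M['m00']+u0,M['m01']/M['m00']+v0),(e[0][0]+u0,e[0][1]+v0),e[1],cv2.contourArea(c)))
    return r
E
python3 - <<'E'
from h import *
import pickle
d=pickle.load(open("d0.pkl","rb"));S,T=d["scene"],d["top"];k=1/1.42
def box(u,v,r=22): return [int(u*k-r),int(v*k-r),int(u*k+r),int(v*k+r)]
W=((0,0,165),(180,60,255))
for n,a,b in(("small",(449,186),(188,366)),("big",(289,457),(625,304))):
    x=blobs(S,box(*a),*W)[0];y=blobs(T,box(*b),*W)[0]
    X=tri([(S,x[1]),(T,y[1])]);print(n,np.round(X[0],4),X[1],x[1:],y[1:])
O=((5,110,60),(20,255,255))
for f,p in((S,(230,421)),(T,(625,389))):
    x=blobs(f,box(*p,26),*O)[0];print("pad",x[1:],np.round(plane(f,x[1],.006),4))
D=((0,0,0),(180,255,50))
for f,p in((S,(385,330)),(T,(440,292))):
    for x in blobs(f,box(*p,38),*D): print("dark",np.round(x[0],1),np.round(x[2],1),x[3],np.round(plane(f,x[0],.072),4))
tiles=[]
for f,c in((T,(200,390)),(T,(615,400)),(T,(435,292)),(S,(428,186)),(S,(227,400)),(S,(392,325))):
    b=box(*c,33);tiles.append(cv2.resize(f["pixels"][max(b[1],0):b[3],b[0]:b[2]],(264,264),interpolation=cv2.INTER_CUBIC))
cv2.imwrite("pics/c1.png",np.vstack([np.hstack(tiles[:3]),np.hstack(tiles[3:])]))
E
```

```text
small [0.466  0.3471 0.0231] [0.3, 0.3] ((315.87259674072266, 128.86587142944336), (9.944241523742676, 13.806093215942383), 105.5) ((131.2926731109619, 257.2310791015625), (18.48131561279297, 18.906591415405273), 271.5)
big [ 0.5819 -0.3397  0.0229] [0.7, 0.7] ((202.6570873260498, 320.546781539917), (21.701082229614258, 23.849470138549805), 404.5) ((440.543119430542, 213.707763671875), (24.583988189697266, 25.332597732543945), 486.5)
pad ((162.12219619750977, 297.0894832611084), (29.250713348388672, 33.668766021728516), 522.0) [ 0.4509 -0.3471  0.006 ]
pad ((439.9053249359131, 274.1837387084961), (35.636863708496094, 37.61161804199219), 680.5) [ 0.446  -0.3443  0.006 ]
dark [250.8 259.8] [ 5.5 54.7] 189.5 [ 0.5959 -0.1576  0.072 ]
dark [268.2 236.3] [14.4 15.4] 153.0 [ 0.5916 -0.0768  0.072 ]
dark [299.5 201. ] [ 9.5 22.9] 153.0 [0.5959 0.0617 0.072 ]
dark [282.3 211.5] [ 7.8 16.8] 95.0 [0.5772 0.0071 0.072 ]
dark [296.1 250.6] [ 2.3 53.8] 75.0 [ 0.6746 -0.0705  0.072 ]
```

View pics/c1.png

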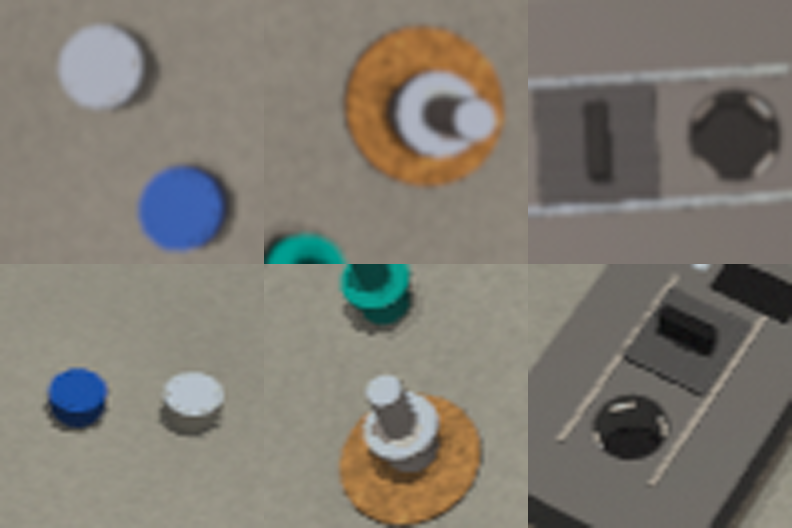

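The crops confirm it: the white small tile (no taper lip, beside the blue one), the metal pusher on cork, and the well with its bright catches are as listed. Now I move, with the wrist camera measuring along the way.

Call:
send_rows([
  [1, [0.29, -0.05, -0.07], -69.3],
  [1, [0.29, -0.05, -0.07], -69.3],
  [1, [0.29, -0.05, -0.07], -69.3],
  [1, [0.29, -0.05, -0.07], -69.3],
  [1, [0.29, -0.05, -0.07], -69.3],
  [1, [0.29, -0.05, -0.07], -69.3],
  [1, [0.29, -0.05, -0.07], -69.3],
  [1, [0.29, -0.05, -0.07], -69.3],
  [1, [0.29, -0.05, -0.07], -69.3],
  [1, [0.29, -0.05, -0.07], -69.3],
  [1, [0.29, -0.05, -0.07], -69.3],
])

```text
clock: 1.2
tool_pos: [0.4391, -0.3418, 0.3012]
tcp_rot: [-3.141, -0.0, 1.568]
wrist_force: [-0.3, -0.3, -0.1]
opening: 0.0856
grip_force: 0.0
```

```bash
cat >> h.py <<'E'
def snap(n,key):
    from bench import imaging,telemetry
    import pickle
    f=imaging.grab_frame(n);pickle.dump(f,open(key+".pkl","wb"));cv2.imwrite("pics/"+key+".png",f["pixels"])
    s=telemetry.state();print(key,"t",round(float(s["clock"]),2),"tcp",np.round(s["tool_pos"],4),np.round(s["tcp_rot"],3));return f
def load(k):
    import pickle
    return pickle.load(open(k+".pkl","rb"))
E
python3 -c "
from h import *
f=snap('wrist','w1');print(np.round(f['intrinsics'],1).tolist(),np.round(f['R'],3).tolist(),np.round(-np.array(f['R']).T@f['t'],3))"
```

```text
w1 t 1.25 tcp [ 0.4391 -0.3418  0.3012] [-3.141 -0.     1.568]
[[373.6, 0.0, 276.3], [0.0, 373.6, 212.1], [0.0, 0.0, 1.0]] [[1.0, -0.003, -0.001], [-0.002, -0.964, 0.266], [-0.001, -0.266, -0.964]] [ 0.44  -0.274  0.444]
```

View pics/w1.png

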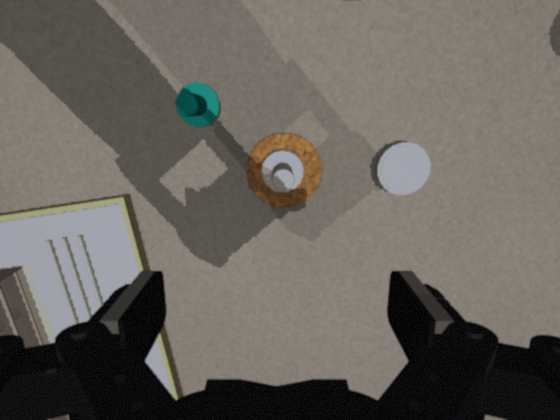

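Wrist view: pusher at (283,172) on cork pad (284,170), turquoise at (198,104), big tile at (404,168). On to the well.

Call:
send_rows([
  [1, [0.3, 0.15, 0.06], 0],
  [1, [0.3, 0.15, 0.06], 0],
  [1, [0.3, 0.15, 0.06], 0],
  [1, [0.3, 0.15, 0.06], 0],
  [1, [0.3, 0.15, 0.06], 0],
  [1, [0.3, 0.15, 0.06], 0],
  [1, [0.3, 0.15, 0.06], 0],
  [1, [0.3, 0.15, 0.06], 0],
  [1, [0.3, 0.15, 0.06], 0],
])

```text
clock: 2.15
tool_pos: [0.5892, -0.0413, 0.2411]
tcp_rot: [-3.141, 0.0, 1.571]
wrist_force: [-0.3, -0.4, -0.6]
opening: 0.0856
grip_force: 0.0
```

```bash
python3 -c "
from h import *
f=snap('wrist','w2')"
```

```text
w2 t 2.2 tcp [ 0.589  -0.0422  0.2414] [-3.142  0.     1.57 ]
```

View pics/w2.png

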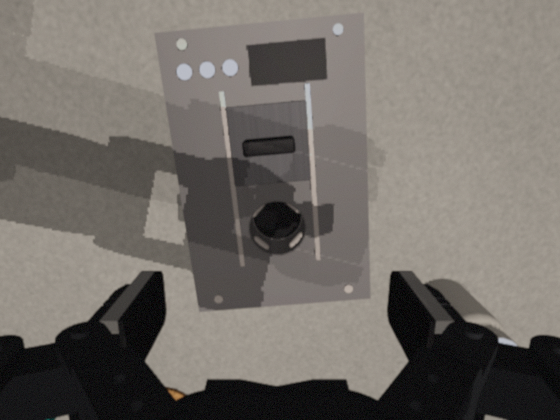

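Call:
send_rows([
  [1, [0.0, -0.06, 0.0], 0],
  [1, [0.0, -0.06, 0.0], 0],
  [1, [0.0, -0.06, 0.0], 0],
])

```text
clock: 2.5
tool_pos: [0.528, -0.0429, 0.2421]
tcp_rot: [3.141, 0.0, 1.568]
wrist_force: [0.4, -0.4, 0.8]
opening: 0.0852
grip_force: 0.0
```

```bash
python3 -c "
from h import *
f=snap('wrist','w3')"
```

```text
w3 t 2.55 tcp [ 0.5292 -0.0429  0.2423] [3.140e+00 1.000e-03 1.569e+00]
```

Call:
send_rows([
  [1, [0.37, -0.065, 0.0], 0],
  [1, [0.37, -0.065, 0.0], 0],
  [1, [0.37, -0.065, 0.0], 0],
  [1, [0.37, -0.065, 0.0], 0],
  [1, [0.37, -0.065, 0.0], 0],
  [1, [0.37, -0.065, 0.0], 0],
  [1, [0.37, -0.065, 0.0], 0],
  [1, [0.37, -0.065, 0.0], 0],
  [1, [0.37, -0.065, 0.0], 0],
  [1, [0.37, -0.065, 0.0], 0],
  [1, [0.37, -0.065, 0.0], 0],
])

```text
clock: 3.65
tool_pos: [0.4649, 0.3274, 0.2414]
tcp_rot: [3.141, 0.0, 1.57]
wrist_force: [0.2, 0.5, 0.7]
opening: 0.0856
grip_force: 0.0
```

Run:
```python
from h import *
import pickle
f=snap('wrist','w4')
d=load('d0');S,T=d["scene"],d["top"];w1,w2,w3=load('w1'),load('w2'),load('w3')
W=((0,0,150),(180,60,255))
a,b=[proj(f,np.array([.466,.3471,.023])) for f in(f,f)]
u,v=map(int,a);bl=blobs(f,[max(u-50,0),max(v-50,0),u+50,v+50],*W)
for x in bl[:3]:print('tile',x);print(tri([(f,x[1]),(T,(131.293,257.231)),(S,(315.873,128.866))]),plane(f,x[1],.024))
D=((0,0,0),(180,255,45))
for n,w in(('w2',w2),('w3',w3)):
    u,v=map(int,proj(w,np.array([.594,-.04,.072])))
    for x in blobs(w,[u-110,max(v-110,0),u+110,v+70],*D,amin=150):print(n,np.round(x[0],1),np.round(x[1],1),np.round(x[2],1),x[3],np.round(plane(w,x[1],.072),4))
```

```text
w4 t 3.7 tcp [0.4648 0.3273 0.2414] [3.141 0.    1.569]
tile ((278.660602385284, 161.15281989084292), (278.6681938171387, 161.1551742553711), (45.765499114990234, 45.92902374267578), 1649.0)
(array([0.46656406, 0.34670207, 0.02387456]), [0.9, 0.8, 0.0]) [0.46740981 0.34680917 0.024     ]
w2 [276.8 225.3] [276.8 226.2] [48.4 50.2] 1724.0 [ 0.5896 -0.0724  0.072 ]
w2 [268.1 145.7] [268.1 145.7] [17.3 63.9] 776.5 [ 0.5824 -0.0027  0.072 ]
w3 [346.3 221.9] [347.3 222.8] [43.2 52.1] 1563.5 [ 0.5904 -0.0713  0.072 ]
w3 [346.9 143.1] [346.8 143.1] [17.7 66. ] 840.0 [ 0.5867 -0.0024  0.072 ]
```

View pics/w4.png

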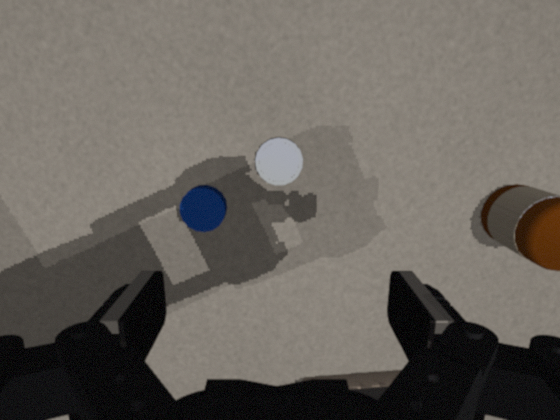

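Tile top at (279,161) in the wrist view, triangulated to (0.467, 0.347, 0.024); blue one at (203,208), clear of the fingers. In w2 the well is at (277,226), shutter ridge at (268,146). Descend and grip.

Call:
send_rows([
  [1, [0.0195, 0.002, 0.05], 0],
  [1, [0.0195, 0.002, 0.1], 0],
  [1, [0.0195, 0.002, 0.15], 0],
  [1, [0.0195, 0.002, 0.19], 0],
  [1, [0.0195, 0.002, 0.21], 0],
  [1, [0.0195, 0.002, 0.22], 0],
  [1, [0.0195, 0.002, 0.2258], 0],
  [1, [0.0195, 0.002, 0.2258], 0],
], newtons=30)

```text
clock: 4.5
tool_pos: [0.4666, 0.3477, 0.016]
tcp_rot: [3.141, -0.0, 1.571]
wrist_force: [-0.1, 0.4, -0.3]
opening: 0.0855
grip_force: 0.0
```

Call:
send_rows([
  [-1, [0, 0, 0], 0],
  [-1, [0, 0, 0], 0],
  [-1, [0, 0, 0], 0],
  [-1, [0, 0, 0], 0],
  [-1, [0, 0, 0], 0],
  [-1, [0, 0, 0], 0],
  [-1, [0, 0, 0], 0],
  [-1, [0, 0, 0], 0],
])

```text
clock: 5.3
tool_pos: [0.4664, 0.3481, 0.0167]
tcp_rot: [3.14, -0.001, 1.571]
wrist_force: [-1.4, -1.8, 6.3]
opening: 0.044
grip_force: 29.8
```

Run:
```python
from h import *
d=load('d0');S,T=d["scene"],d["top"];w1,w2,w3=load('w1'),load('w2'),load('w3')
# mouth: near-rim fit: pixels of box top seen, darkness of bore; test height via w2/w3
print('mouth tri',tri([(w2,(276.8,226.2)),(w3,(347.3,222.8))]))
# bright corner screws & slide rails in w2/w3/top
W=((0,0,120),(180,60,255))
for n,w in(('w2',w2),('w3',w3)):
    u,v=map(int,proj(w,np.array([.594,.0,.072])))
    for x in blobs(w,[u-130,max(v-150,0),u+130,min(v+190,310)],*W,amin=25)[:12]:print(n,np.round(x[1],1),np.round(x[2],1),x[3],np.round(plane(w,x[1],.072),4))
b=[cv2.resize(w["pixels"][v-45:v+45,u-45:u+45],(400,400),interpolation=cv2.INTER_CUBIC) for w,u,v in((w2,277,226),(w3,347,223))]
img=np.hstack(b);img=np.clip(img.astype(float)*1.8,0,255).astype(np.uint8);cv2.imwrite('pics/well.png',img)
```

```text
mouth tri (array([ 0.58962743, -0.0704364 ,  0.07640304]), [0.5, 0.5])
w2 [290.4 133.2] [258. 349.] 43931.5 [0.6007 0.0075 0.072 ]
w2 [166.6 211.8] [32.1 83.8] 1832.0 [ 0.4942 -0.0594  0.072 ]
w2 [176.5 286.2] [35.6 58.8] 1337.0 [ 0.4977 -0.1301  0.072 ]
w2 [317.6 248.7] [ 7.1 27.1] 128.0 [ 0.626  -0.0933  0.072 ]
w2 [295.4 240.1] [ 4.  17.3] 50.5 [ 0.6061 -0.0852  0.072 ]
w2 [237.6 227. ] [ 3.1 16.5] 35.5 [ 0.5553 -0.0732  0.072 ]
w2 [303.1 186.9] [10.3 14.1] 32.5 [ 0.612  -0.0373  0.072 ]
w3 [357.5 147.1] [285.7 346.1] 55376.5 [ 0.5957 -0.0056  0.072 ]
w3 [305.  248.1] [19.3 29. ] 181.5 [ 0.5538 -0.0949  0.072 ]
w3 [328.5 240.6] [ 4.  17.7] 51.5 [ 0.5745 -0.0877  0.072 ]
w3 [362.7 237.7] [ 3.8 18.9] 51.0 [ 0.6048 -0.0851  0.072 ]
```

View pics/well.png

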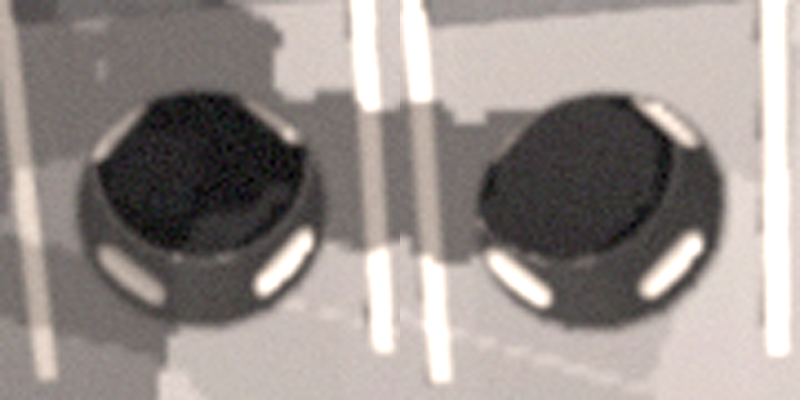

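Run:
```python
from h import *
w2,w3,w1=load('w2'),load('w3'),load('w1');d=load('d0');S,T=d['scene'],d['top']
a,b=(276.8,227.5),(346.7,224.9)
print(tri([(w2,a),(w3,b)]),plane(w2,a,.072),plane(w3,b,.072))
# convex hull of bore dark + catches
for n,w,c in(('w2',w2,a),('w3',w3,b),('T',T,(324.6,205.6)),('S',S,(268.2,236))):
    r=34 if n[0]=='w' else 14 
    u,v=map(int,c);g=cv2.cvtColor(w['pixels'],cv2.COLOR_BGR2GRAY)[v-r:v+r,u-r:u+r]
    m=(g<62).astype(np.uint8)
    nl,lab,st,_=cv2.connectedComponentsWithStats(m);k=lab[r,r]
    pts=cv2.findContours((lab==k).astype(np.uint8),0,cv2.CHAIN_APPROX_NONE)[0][0]
    e=cv2.fitEllipse(cv2.convexHull(pts)) ;uv=(e[0][0]+u-r,e[0][1]+v-r);print(n,np.round(uv,1),np.round(e[1],1),np.round(plane(w,uv,.072),4))
# rails direction (slide axis) from w2,w3: hand points of the right rail inner ends
for n,w,p,q in(('w2L',w2,(222,93),(242,265)),('w2R',w2,(307,84),(318,259))):
    A,B=plane(w,p,.072),plane(w,q,.072);v=A-B;print(n,A.round(4),B.round(4),'yaw deg',np.degrees(np.arctan2(-v[0],v[1])).round(2))
```

```text
(array([ 0.58964729, -0.07275583,  0.07395097]), [0.2, 0.2]) [ 0.58965382 -0.07354251  0.072     ] [ 0.59001782 -0.07321091  0.072     ]
w2 [275.9 227.9] [54.4 63.5] [ 0.5889 -0.0739  0.072 ]
w3 [345.2 224.9] [52.  57.8] [ 0.5887 -0.0732  0.072 ]
T [324.2 205.2] [20.5 20.8] [ 0.5881 -0.074   0.072 ]
S [268.3 235.4] [15.7 17.4] [ 0.5903 -0.0747  0.072 ]
w2L [0.5459 0.0388 0.072 ] [ 0.5583 -0.1091  0.072 ] yaw deg 4.8
w2R [0.6134 0.0456 0.072 ] [ 0.6267 -0.1032  0.072 ] yaw deg 5.09
```

Call:
send_rows([
  [-1, [0, 0, -0.05], 0],
  [-1, [0, 0, -0.1], 0],
  [-1, [0, 0, -0.12], 0],
  [-1, [0, 0, -0.12], 0],
])

```text
clock: 5.7
tool_pos: [0.4672, 0.3486, 0.1391]
tcp_rot: [3.136, -0.003, 1.572]
wrist_force: [-0.2, -0.1, -1.6]
opening: 0.0439
grip_force: 31.5
```

```bash
python3 -c "
from h import *
f=snap('wrist','w5')
W=((0,0,120),(180,70,255))
for x in blobs(f,[180,150,380,380],*W,amin=200)[:4]:print(x)
"
```

```text
w5 t 5.75 tcp [0.4663 0.3481 0.1364] [ 3.140e+00 -1.000e-03  1.571e+00]
((295.27117705395204, 263.9253120049457), (278.6513671875, 254.2054214477539), (203.06887817382812, 253.9453125), 25881.0)
```

View pics/w5.png

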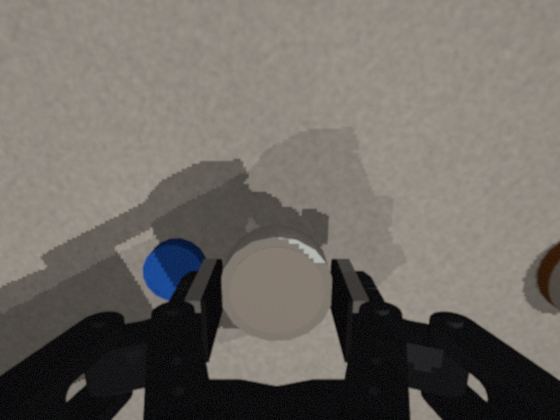

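Tile held, its face centred at (276,293) — about 2 mm behind the finger centre line. Carry to the well (0.589, -0.0735; reader turned +5°).

Call:
send_rows([
  [-1, [-0.419, 0.123, 0], -5],
  [-1, [-0.419, 0.123, 0], -5],
  [-1, [-0.419, 0.123, 0], -5],
  [-1, [-0.419, 0.123, 0], -5],
  [-1, [-0.419, 0.123, 0], -5],
  [-1, [-0.419, 0.123, 0], -5],
  [-1, [-0.419, 0.123, 0], -5],
  [-1, [-0.419, 0.123, 0], -5],
  [-1, [-0.419, 0.123, 0], -5],
  [-1, [-0.419, 0.123, 0], -5],
  [-1, [-0.419, 0.123, 0], -5],
  [-1, [-0.419, 0.123, 0], -5],
])

```text
clock: 6.95
tool_pos: [0.5886, -0.07, 0.1344]
tcp_rot: [-3.14, -0.001, 1.659]
wrist_force: [0.4, -0.2, -0.2]
opening: 0.0436
grip_force: 31.5
```

```bash
python3 -c "
from h import *
f=snap('wrist','w6')"
```

```text
w6 t 7.0 tcp [ 0.5887 -0.0698  0.1347] [-3.14e+00 -1.00e-03  1.66e+00]
```

View pics/w6.png

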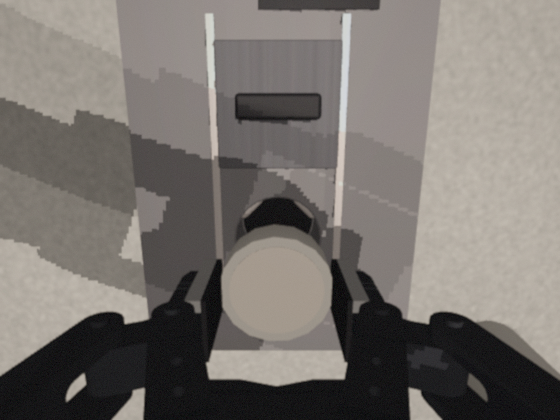

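Wrist: shutter ridge at (278,106), well's far edge at (278,197), tile at (276,283): aligned to about 1 mm. Lower it.

Call:
send_rows([
  [-1, [-0.001, 0.0007, 0.03], 0],
  [-1, [-0.0012, 0.0007, 0.045], 0],
  [-1, [-0.0012, 0.0007, 0.05], 0],
  [-1, [-0.0012, 0.0007, 0.054], 0],
  [-1, [-0.0012, 0.0007, 0.057], 0],
  [-1, [-0.0012, 0.0007, 0.059], 0],
  [-1, [-0.0012, 0.0007, 0.06], 0],
  [-1, [-0.0012, 0.0007, 0.06], 0],
])

```text
clock: 7.8
tool_pos: [0.5901, -0.0722, 0.0757]
tcp_rot: [3.141, 0.0, 1.659]
wrist_force: [0.4, 0.1, -1.1]
opening: 0.044
grip_force: 31.4
```

Call:
send_rows([
  [-1, [0, 0, 0.001], 0],
  [-1, [0, 0, 0.002], 0],
  [-1, [0, 0, 0.0025], 0],
  [-1, [0, 0, 0.0025], 0],
])

```text
clock: 8.2
tool_pos: [0.59, -0.0723, 0.0732]
tcp_rot: [-3.142, 0.0, 1.659]
wrist_force: [-2.3, -0.4, 2.1]
opening: 0.0439
grip_force: 31.8
```

Call:
send_rows([
  [0.3, [0, 0, 0], 0],
  [0.6, [0, 0, 0], 0],
  [0.8, [0, 0, 0], 0],
  [0.8, [0, 0, 0], 0],
  [1, [0, 0, -0.03], 0],
  [1, [0, 0, -0.08], 0],
  [1, [-0.03, 0, -0.12], 0],
  [1, [-0.03, 0, -0.12], 0],
  [1, [-0.03, 0, -0.12], 0],
])

```text
clock: 9.1
tool_pos: [0.5927, -0.1024, 0.1932]
tcp_rot: [3.141, 0.0, 1.658]
wrist_force: [0.2, 0.6, -1.1]
opening: 0.0853
grip_force: 0.0
```

Run:
```python
from h import *
f=snap('wrist','w7');t=snap('top','t7')
crop=f['pixels'][60:310,150:410]
a=cv2.resize(crop,(520,500));b=cv2.resize(t['pixels'][180:232,300:352],(270,270),interpolation=cv2.INTER_CUBIC)
a[:270,:270]=b if False else a[:270,:270]
cv2.imwrite('pics/w7c.png',np.hstack([a,cv2.copyMakeBorder(b,0,230,0,0,cv2.BORDER_CONSTANT)]))
for n,g,z,c in(('w',f,.081,(.59,-.073,.081)),('t',t,.081,(.59,-.073,.081))):
    u,v=map(int,proj(g,np.array(c)));r=45 if n=='w' else 16
    for x in blobs(g,[u-r,v-r,u+r,v+r],(0,0,150),(180,40,255),40)[:2]:print(n,x,plane(g,x[1],z).round(4))
```

```text
w7 t 9.15 tcp [ 0.5922 -0.1018  0.192 ] [-3.140e+00 -1.000e-03  1.658e+00]
t7 t 9.2 tcp [ 0.5921 -0.1015  0.1915] [-3.139e+00 -1.000e-03  1.659e+00]
w ((275.6653587777183, 164.0705665537126), (275.6160430908203, 164.41962432861328), (59.658058166503906, 63.61264419555664), 2803.5) [ 0.5898 -0.0712  0.081 ]
```

View pics/w7c.png

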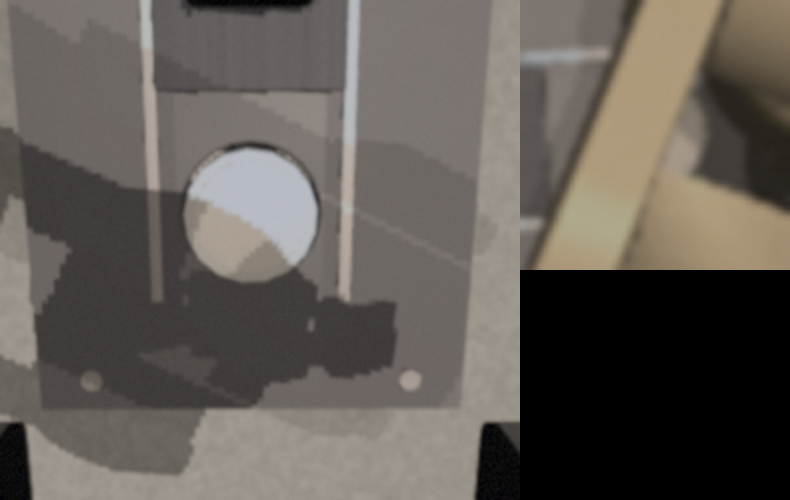

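Tile sits in the mouth, level (crop face centre (252,215) → wrist pixel (276,167)), just a thin even gap around it. Now the pusher: triangulate its handle top and flange.

Run:
```python
from h import *
w1=load('w1');d=load('d0');S,T=d['scene'],d['top']
g=w1['pixels'][130:215,240:330];cv2.imwrite('pics/p1.png',np.hstack([cv2.resize(np.clip(g*1.0*k,0,255).astype(np.uint8),(390,368),interpolation=cv2.INTER_CUBIC) for k in(1,1.6)]))
print('handle top S,T',tri([(S,(155.9,279.1)),(T,(451.9,277.1))]),'flange',tri([(S,(159.6,287.9)),(T,(443.1,276.1))]))
print('pad',tri([(S,(162.12,297.09)),(T,(439.9,274.18))]))
for x in blobs(w1,[235,120,335,220],(5,110,40),(20,255,255))[:1]:print('pad w1',x,plane(w1,x[1],.006).round(4),tri([(w1,x[1]),(T,(439.9,274.18)),(S,(162.12,297.09))]))
```

```text
handle top S,T (array([ 0.44479894, -0.33864462,  0.08906441]), [0.6, 0.6]) flange (array([ 0.44368726, -0.33927555,  0.03850819]), [0.3, 0.3])
pad (array([ 0.4465182 , -0.34613258, -0.00121608]), [1.1, 1.1])
pad w1 ((283.7794427534535, 169.64286271755248), (283.78845596313477, 169.64107513427734), (73.50192260742188, 74.016845703125), 4271.0) [ 0.4479 -0.3428  0.006 ] (array([ 0.44711605, -0.34534338, -0.0007259 ]), [1.7, 1.9, 0.6])
```

View pics/p1.png

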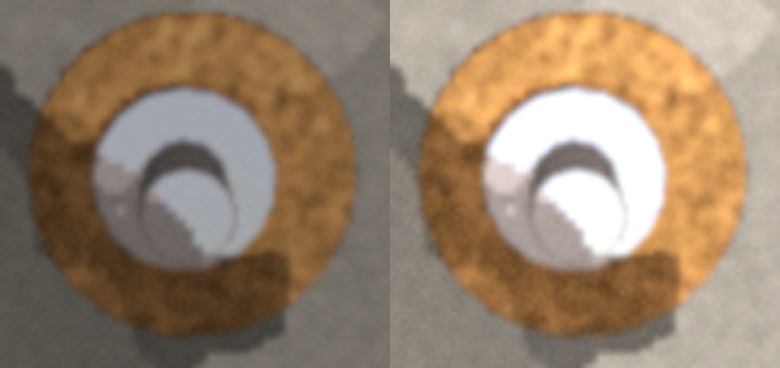

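Call:
send_rows([
  [1, [-0.2, -0.13, -0.03], 0],
  [1, [-0.2, -0.13, -0.03], 0],
  [1, [-0.2, -0.13, -0.03], 0],
  [1, [-0.2, -0.13, -0.03], 0],
  [1, [-0.2, -0.13, -0.03], 0],
  [1, [-0.2, -0.13, -0.03], 0],
  [1, [-0.2, -0.13, -0.03], 0],
])

```text
clock: 9.9
tool_pos: [0.4803, -0.3124, 0.2217]
tcp_rot: [-3.14, -0.002, 1.658]
wrist_force: [-0.3, 0.3, 0.8]
opening: 0.0856
grip_force: 0.0
```

Pusher axis (crop: handle top (189,217), flange (184,179), pad (192,173)) → about (0.4455, -0.339); pad centre (0.447, -0.3435). Picture budget is used up, so from here I measure numerically only. Grip the handle.

Call:
send_rows([
  [1, [-0.0235, -0.037, 0.02], 0],
  [1, [-0.0235, -0.037, 0.06], 0],
  [1, [-0.0235, -0.037, 0.1], 0],
  [1, [-0.0235, -0.037, 0.14], 0],
  [1, [-0.0235, -0.037, 0.16], 0],
  [1, [-0.0235, -0.037, 0.17], 0],
  [1, [-0.0235, -0.037, 0.1715], 0],
  [1, [-0.0235, -0.037, 0.1715], 0],
], newtons=60)

```text
clock: 10.7
tool_pos: [0.4465, -0.3391, 0.0522]
tcp_rot: [3.141, 0.001, 1.659]
wrist_force: [0.5, 0.2, 1.1]
opening: 0.0858
grip_force: 0.0
```

Call:
send_rows([
  [-1, [0, 0, 0], 0],
  [-1, [0, 0, 0], 0],
  [-1, [0, 0, 0], 0],
  [-1, [0, 0, 0], 0],
  [-1, [0, 0, 0], 0],
  [-1, [0, 0, 0], 0],
  [-1, [0, 0, 0], 0],
  [-1, [0, 0, 0], 0],
  [-1, [0, 0, 0], 0],
  [-1, [0, 0, 0], 0],
])

```text
clock: 11.7
tool_pos: [0.4459, -0.3395, 0.0518]
tcp_rot: [3.141, 0.0, 1.659]
wrist_force: [-1.2, 0.8, 6.0]
opening: 0.0207
grip_force: 58.5
```

Call:
send_rows([
  [-1, [0, 0, -0.05], 0],
  [-1, [0, 0, -0.1], 0],
  [-1, [0.05, 0.033, -0.118], 0],
  [-1, [0.2525, 0.1665, -0.118], 0],
  [-1, [0.2525, 0.1665, -0.118], 0],
  [-1, [0.2525, 0.1665, -0.118], 0],
  [-1, [0.2525, 0.1665, -0.118], 0],
  [-1, [0.2525, 0.1665, -0.118], 0],
  [-1, [0.2525, 0.1665, -0.118], 0],
  [-1, [0.2525, 0.1665, -0.118], 0],
  [-1, [0.2525, 0.1665, -0.118], 0],
  [-1, [0.2525, 0.1665, -0.118], 0],
])

```text
clock: 12.9
tool_pos: [0.5891, -0.0745, 0.1693]
tcp_rot: [-3.141, -0.0, 1.657]
wrist_force: [-0.3, -0.4, -1.5]
opening: 0.0208
grip_force: 59.3
```

Run:
```python
from h import *
from bench import telemetry
f=snap('wrist','w8');s=telemetry.state();p=s['tool_pos'];print(s['opening'],s['grip_force'])
# flange: expected at tcp z -.0098+... top of flange ; bright blob near its projection
z=p[2]-.0518+.042
c=np.array([p[0],p[1],z]);uv=proj(f,c);print('expect flange px',uv.round(1),'handle top',proj(f,c+[0,0,.05]).round(1))
g=cv2.cvtColor(f['pixels'],cv2.COLOR_BGR2HSV)
for t in(90,120,150):
    u,v=map(int,uv)
    for x in blobs(f,[u-80,v-90,u+80,min(v+90,420)],(0,0,t),(180,60,255),150)[:3]:print(t,np.round(x[0],1),np.round(x[1],1),np.round(x[2],1),x[3])
row=f['pixels'][:, :, 1]
for v in range(int(uv[1])-60,int(uv[1])+61,10):
    if v<420: print(v,row[v,int(uv[0])-75:int(uv[0])+76:6].tolist())
```

```text
w8 t 12.95 tcp [ 0.5892 -0.0745  0.1694] [-3.141 -0.     1.657]
0.021015793318366817 59.34517979621887
expect flange px [276.  268.5] handle top [275.7 334.3]
90 [289.2 254.1] [287.  251.4] [133.  199.4] 15814.5
90 [200.6 286.3] [200.7 285.6] [14.7 31.4] 284.0
120 [301.3 223.6] [292.1 229.7] [114.1 141.6] 8138.5
120 [276.4 332.8] [276.4 333.4] [57.4 69.1] 2931.5
150 [277.4 202.6] [277.2 206.3] [44.7 68.4] 1697.5
150 [328.9 197.8] [328.9 196. ] [ 6.7 57. ] 239.0
208 [74, 71, 71, 72, 110, 73, 74, 59, 174, 174, 147, 149, 147, 150, 149, 147, 149, 149, 145, 63, 122, 176, 137, 120, 120, 120]
218 [74, 73, 73, 75, 107, 74, 72, 121, 145, 136, 84, 87, 86, 96, 90, 86, 121, 147, 146, 63, 107, 174, 128, 122, 121, 120]
228 [73, 71, 72, 72, 108, 78, 74, 80, 124, 137, 137, 137, 136, 134, 136, 136, 136, 140, 101, 72, 72, 111, 71, 75, 122, 119]
238 [73, 76, 73, 74, 96, 90, 125, 134, 128, 129, 134, 138, 136, 139, 137, 134, 134, 134, 134, 137, 73, 114, 70, 68, 121, 119]
248 [70, 71, 75, 70, 108, 127, 132, 137, 133, 137, 129, 119, 107, 95, 131, 135, 137, 138, 134, 135, 134, 112, 71, 74, 121, 119]
258 [72
[... 209 characters left out ...]
 120, 118, 117]
278 [89, 88, 57, 17, 17, 72, 74, 53, 9, 83, 90, 91, 93, 92, 86, 90, 89, 50, 15, 74, 71, 30, 19, 20, 119, 117]
288 [86, 87, 19, 17, 34, 73, 75, 7, 29, 86, 90, 92, 93, 87, 87, 88, 88, 84, 12, 71, 71, 72, 19, 19, 71, 118]
298 [83, 18, 22, 22, 32, 101, 105, 23, 69, 87, 88, 90, 91, 91, 89, 89, 88, 87, 13, 60, 105, 59, 13, 16, 21, 117]
308 [20, 23, 28, 30, 20, 12, 95, 26, 87, 87, 116, 136, 137, 137, 137, 134, 102, 89, 15, 65, 11, 19, 20, 27, 29, 20]
318 [18, 18, 10, 19, 11, 22, 21, 26, 110, 132, 134, 134, 134, 137, 135, 139, 137, 133, 69, 22, 20, 9, 6, 24, 14, 15]
328 [19, 13, 16, 19, 19, 16, 11, 59, 133, 134, 137, 135, 133, 135, 133, 133, 132, 132, 118, 21, 23, 20, 25, 19, 16, 17]
```

Pusher hangs true: handle top at (276.4,333.4) vs (275.7,334.3) expected. Press down in steps.

Call:
send_rows([
  [-1, [0.001, 0.001, 0.02], 0],
  [-1, [0.001, 0.001, 0.034], 0],
  [-1, [0.001, 0.001, 0.038], 0],
  [-1, [0.001, 0.001, 0.041], 0],
  [-1, [0.001, 0.001, 0.043], 0],
  [-1, [0.001, 0.001, 0.045], 0],
  [-1, [0.001, 0.001, 0.047], 0],
], newtons=80)

```text
clock: 13.65
tool_pos: [0.5911, -0.0724, 0.1237]
tcp_rot: [3.139, 0.001, 1.659]
wrist_force: [-0.2, -0.7, -0.4]
opening: 0.0201
grip_force: 78.5
```

Call:
send_rows([
  [-1, [0, 0, 0.002], 0],
  [-1, [0, 0, 0.004], 0],
  [-1, [0, 0, 0.006], 0],
  [-1, [0, 0, 0.008], 0],
])

```text
clock: 14.05
tool_pos: [0.5907, -0.0722, 0.1146]
tcp_rot: [3.141, 0.0, 1.659]
wrist_force: [1.0, -1.5, 3.2]
opening: 0.0205
grip_force: 78.6
```

Call:
send_rows([
  [-1, [0, 0, 0.003], 0],
  [-1, [0, 0, 0.006], 0],
  [-1, [0, 0, 0.008], 0],
  [-1, [0, 0, 0.01], 0],
  [-1, [0, 0, 0.011], 0],
  [-1, [0, 0, 0.012], 0],
  [-1, [0, 0, 0.012], 0],
])

```text
clock: 14.75
tool_pos: [0.5904, -0.072, 0.1022]
tcp_rot: [-3.141, -0.0, 1.659]
wrist_force: [0.2, 0.8, -1.7]
opening: 0.0203
grip_force: 78.5
```

Call:
send_rows([
  [-1, [0, 0, 0.001], 0],
  [-1, [0, 0, 0.0015], 0],
  [-1, [0, 0, 0.002], 0],
])

```text
clock: 15.05
tool_pos: [0.5907, -0.0721, 0.1019]
tcp_rot: [3.141, 0.0, 1.659]
wrist_force: [-5.2, 0.6, 11.9]
opening: 0.0204
grip_force: 79.6
```

Firm floor contact right at the height expected for fully home. One short firmer press to confirm, then lift.

Call:
send_rows([
  [-1, [0, 0, 0.001], 0],
  [-1, [0, 0, 0.001], 0],
])

```text
clock: 15.25
tool_pos: [0.5908, -0.0722, 0.1018]
tcp_rot: [3.14, 0.001, 1.659]
wrist_force: [-5.5, 1.3, 15.5]
opening: 0.0202
grip_force: 80.3
```

Call:
send_rows([
  [-1, [0, 0, -0.02], 0],
  [-1, [0, 0, -0.06], 0],
  [-1, [0, 0, -0.075], 0],
  [-1, [-0.05, -0.033, -0.075], 0],
  [-1, [-0.2565, -0.164, -0.075], 0],
  [-1, [-0.2565, -0.164, -0.075], 0],
  [-1, [-0.2565, -0.164, -0.075], 0],
  [-1, [-0.2565, -0.164, -0.075], 0],
  [-1, [-0.2565, -0.164, -0.075], 0],
  [-1, [-0.2565, -0.164, -0.075], 0],
  [-1, [-0.2565, -0.164, -0.075], 0],
  [-1, [-0.2565, -0.164, -0.075], 0],
])

```text
clock: 16.45
tool_pos: [0.45, -0.3412, 0.1744]
tcp_rot: [3.142, -0.0, 1.659]
wrist_force: [0.2, -0.6, -1.3]
opening: 0.0201
grip_force: 79.0
```

Run:
```python
from h import *
from bench import telemetry
f=snap('wrist','w9');s=telemetry.state();p=s['tool_pos'];print(s['opening'])
t=snap('top','t9');sc=snap('scene','s9')
c=np.array([p[0],p[1],p[2]-.0518+.092]);print('handle top expect',proj(f,c).round(1))
for x in blobs(f,[230,270,325,390],(0,0,110),(180,60,255),150)[:2]:print(np.round(x[0],1),np.round(x[1],1),np.round(x[2],1),x[3])
# tile in well seen from top/scene: bright blob & projected depth
for n,g in(('T',t),('S',sc)):
    u,v=map(int,proj(g,np.array([.590,-.0735,.06])))
    print(n,(u,v),g['pixels'][v-12:v+13:3,u-12:u+13:3,1].tolist())
    for x in blobs(g,[u-16,v-16,u+16,v+16],(0,0,130),(180,60,255),15)[:2]:print(x,plane(g,x[1],.056).round(4))
```

```text
w9 t 16.5 tcp [ 0.4502 -0.3409  0.1745] [ 3.142 -0.     1.66 ]
0.020135904585525163
t9 t 16.55 tcp [ 0.4503 -0.3408  0.1745] [ 3.141 -0.     1.66 ]
s9 t 16.6 tcp [ 0.4503 -0.3409  0.1745] [ 3.142 -0.     1.66 ]
handle top expect [276.3 333.5]
[276.4 347.2] [276.5 348.2] [76.9 85.8] 4768.5
T (323, 204) [[126, 118, 114, 121, 119, 120, 120, 116, 116], [122, 122, 115, 83, 85, 74, 92, 117, 120], [121, 115, 115, 175, 180, 176, 143, 113, 117], [123, 103, 169, 179, 179, 180, 180, 144, 94], [121, 156, 180, 179, 179, 179, 179, 179, 76], [121, 160, 178, 179, 179, 179, 179, 178, 80], [123, 142, 178, 180, 179, 179, 179, 160, 96], [123, 120, 142, 177, 180, 180, 163, 140, 117], [124, 124, 122, 127, 161, 148, 115, 118, 120]]
((320.0314116777531, 206.67960088691797), (319.51355838775635, 206.27593994140625), (24.352785110473633, 28.334239959716797), 451.0) [ 0.5873 -0.0655  0.056 ]
((320.98674242424244, 189.53219696969697), (318.2641849517822, 189.65636730194092), (3.5866079330444336, 39.85710144042969), 88.0) [ 0.6236 -0.062   0.056 ]
S (268, 237) [[107, 120, 107, 107, 107, 107, 107, 107, 91], [113, 135, 106, 65, 47, 49, 104, 106, 107], [151, 105, 47, 123, 97, 84, 45, 100, 107], [107, 72, 172, 193, 194, 194, 193, 88, 107], [107, 120, 193, 194, 193, 194, 193, 127, 113], [108, 106, 192, 193, 193, 193, 193, 108, 152], [107, 108, 109, 134, 191, 142, 107, 142, 108], [108, 108, 107, 108, 108, 108, 114, 112, 108], [109, 108, 108, 108, 108, 109, 150, 108, 109]]
((268.33995584988963, 237.378587196468), (268.21555519104004, 236.95154666900635), (12.739128112792969, 16.736217498779297), 151.0) [ 0.5868 -0.0711  0.056 ]
((257.1981981981982, 229.06306306306305), (257.2764964103699, 228.92028188705444), (1.7456367015838623, 19.153085708618164), 18.5) [ 0.5485 -0.0677  0.056 ]
```

Run:
```python
from h import *
for k in('w8','w9'):
    p=load(k)['pixels'][:,:,1]
    print(k,'col276',p[200:420:6,276].tolist())
    for v in(330,350,370):print(v,p[v,216:340:5].tolist())
```

```text
w8 col276 [148, 148, 102, 91, 135, 137, 138, 138, 97, 92, 90, 89, 92, 92, 90, 93, 89, 95, 138, 137, 136, 134, 134, 130, 132, 133, 130, 155, 168, 161, 164, 73, 17, 22, 20, 12, 21]
330 [11, 15, 20, 17, 22, 35, 132, 134, 136, 133, 133, 131, 133, 134, 133, 133, 132, 133, 134, 37, 15, 16, 17, 13, 24]
350 [21, 20, 21, 16, 19, 37, 133, 140, 132, 134, 133, 132, 133, 134, 134, 133, 130, 127, 150, 31, 18, 26, 18, 22, 17]
370 [19, 18, 23, 16, 72, 166, 170, 165, 166, 167, 163, 165, 166, 165, 164, 168, 165, 167, 164, 160, 107, 16, 24, 16, 16]
w9 col276 [76, 73, 74, 82, 118, 120, 122, 121, 85, 81, 76, 81, 79, 76, 78, 78, 78, 82, 122, 119, 119, 119, 119, 117, 117, 119, 115, 143, 153, 149, 149, 64, 5, 15, 12, 12, 17]
330 [19, 20, 14, 17, 11, 24, 117, 118, 118, 118, 118, 115, 117, 119, 117, 117, 117, 119, 117, 34, 3, 16, 19, 16, 19]
350 [12, 14, 13, 14, 14, 31, 97, 125, 118, 118, 118, 116, 119, 117, 117, 116, 116, 113, 134, 22, 10, 11, 16, 10, 5]
370 [11, 14, 16, 14, 42, 151, 155, 151, 150, 150, 151, 151, 153, 150, 150, 148, 148, 152, 147, 152, 73, 10, 12, 14, 10]
```

Edge profiles before and after the press are identical, so the pusher did not slip. Set it down on the pad.

Call:
send_rows([
  [-1, [-0.001, -0.003, 0.04], 0],
  [-1, [-0.001, -0.003, 0.08], 0],
  [-1, [-0.001, -0.003, 0.105], 0],
  [-1, [-0.001, -0.003, 0.115], 0],
  [-1, [-0.001, -0.003, 0.119], 0],
  [-1, [-0.001, -0.003, 0.121], 0],
  [-1, [-0.001, -0.003, 0.122], 0],
  [-1, [-0.001, -0.003, 0.1225], 0],
  [-1, [-0.001, -0.003, 0.1225], 0],
])

```text
clock: 17.5
tool_pos: [0.4469, -0.3435, 0.0526]
tcp_rot: [3.141, 0.001, 1.659]
wrist_force: [-1.1, 0.3, -2.3]
opening: 0.0204
grip_force: 79.0
```

Call:
send_rows([
  [-1, [0, 0, 0.0005], 0],
  [-1, [0, 0, 0.001], 0],
  [-1, [0, 0, 0.001], 0],
])

```text
clock: 17.8
tool_pos: [0.4469, -0.3436, 0.0519]
tcp_rot: [3.141, 0.001, 1.659]
wrist_force: [-2.1, 1.9, 5.6]
opening: 0.02
grip_force: 79.5
```

Call:
send_rows([
  [0, [0, 0, 0], 0],
  [0.3, [0, 0, 0], 0],
  [1, [0, 0, 0], 0],
  [1, [0, 0, 0], 0],
  [1, [0, 0, 0], 0],
  [1, [0, 0, 0], 0],
  [1, [0, 0, 0], 0],
  [1, [0, 0, -0.03], 0],
  [1, [0, 0, -0.07], 0],
  [1, [0, 0, -0.12], 0],
  [1, [0, 0, -0.17], 0],
  [1, [0, 0, -0.17], 0],
])

```text
clock: 19.0
tool_pos: [0.4483, -0.345, 0.228]
tcp_rot: [3.134, 0.01, 1.659]
wrist_force: [-0.0, -0.9, -0.7]
opening: 0.0854
grip_force: 0.0
```

Call:
send_rows([
  [1, [0.285, 0.165, 0], 0],
  [1, [0.285, 0.165, 0], 0],
  [1, [0.285, 0.165, 0], 0],
  [1, [0.285, 0.165, 0], 0],
  [1, [0.285, 0.165, 0], 0],
  [1, [0.285, 0.165, 0], 0],
  [1, [0.285, 0.165, 0], 0],
  [1, [0.285, 0.165, 0], 0],
  [1, [0.285, 0.165, 0], 0],
])

```text
clock: 19.9
tool_pos: [0.586, -0.0447, 0.2204]
tcp_rot: [-3.141, 0.0, 1.66]
wrist_force: [0.0, -0.9, -1.4]
opening: 0.0854
grip_force: 0.0
```

Run:
```python
from h import *
t=snap('top','t10');w=snap('wrist','w10');s=snap('scene','s10')
def dk(f,X,r,amin,th=45):
    u,v=map(int,proj(f,np.array(X)))
    return blobs(f,[u-r,max(v-r,0),u+r,v+r],(0,0,0),(180,255,th),amin)
w2=load('w2');w3=load('w3')
o=[]
for n,f,r in(('w',w,45),):
    for x in dk(f,[.584,-.003,.09],r,200)[:2]:print(n,np.round(x[0],1),np.round(x[2],1),x[3]);o.append((f,x[0]))
print('ridge tri w2,w3,w',tri([(w2,(268.1,145.7)),(w3,(346.9,143.1)),o[0]]),plane(w,o[0][1],.0995))
# tile in well, wrist
u,v=map(int,proj(w,np.array([.59,-.0735,.056])));print((u,v))
for x in blobs(w,[u-50,v-50,u+50,v+50],(0,0,150),(180,40,255),200)[:2]:print('tile',np.round(x[1],1),np.round(x[2],1),plane(w,x[1],.056).round(4))
# pusher on pad: handle top in both views
for n,f,b in(('S',s,[140,262,180,300]),('T',t,[425,260,470,290])):
    for x in blobs(f,b,(0,0,150),(180,60,255),10)[:3]:print(n,np.round(x[1],1),np.round(x[2],1),x[3])
    for z,k in((.092,'top'),(.042,'flange')):print(k,proj(f,np.array([.4465,-.3435,z])).round(1))
```

```text
t10 t 19.95 tcp [ 0.5858 -0.0455  0.2206] [-3.141  0.     1.658]
w10 t 20.0 tcp [ 0.5858 -0.0458  0.2207] [-3.141  0.     1.657]
s10 t 20.05 tcp [ 0.5858 -0.046   0.2209] [-3.141  0.     1.657]
w [277.6 142.5] [18.9 69.5] 923.5
ridge tri w2,w3,w (array([ 0.58287875, -0.00062839,  0.09285868]), [0.1, 0.1, 0.1]) [ 5.82837028e-01 -1.41869803e-04  9.95000000e-02]
(278, 224)
tile [276.6 233.1] [28.6 45.6] [ 0.5893 -0.0811  0.056 ]
S [158.7 278.2] [39.6 44.8] 752.0
S [158.8 289.4] [14.3 17.3] 103.0
top [154.5 280.4]
flange [158.9 289.2]
T [446.7 275.8] [19.8 23.1] 348.5
top [454.6 276.2]
flange [445.5 274.8]
```

Pusher stands on the pad (flange at (158.8,289.4) vs (158.9,289.2) predicted upright). Ridge at (0.583,-0.001), top measured around 0.09–0.0995. Grip it lightly.

Call:
send_rows([
  [1, [0.045, 0.001, 0.03], 0],
  [1, [0.045, 0.001, 0.08], 0],
  [1, [0.045, 0.001, 0.115], 0],
  [1, [0.045, 0.001, 0.13], 0],
  [1, [0.045, 0.001, 0.136], 0],
  [1, [0.045, 0.001, 0.136], 0],
], newtons=25)

```text
clock: 20.65
tool_pos: [0.5831, -0.0007, 0.085]
tcp_rot: [-3.141, -0.0, 1.657]
wrist_force: [0.2, -0.3, 1.1]
opening: 0.0854
grip_force: 0.0
```

Call:
send_rows([
  [-1, [0, 0, 0], 0],
  [-1, [0, 0, 0], 0],
  [-1, [0, 0, 0], 0],
  [-1, [0, 0, 0], 0],
  [-1, [0, 0, 0], 0],
  [-1, [0, 0, 0], 0],
  [-1, [0, 0, 0], 0],
  [-1, [0, 0, 0], 0],
])

```text
clock: 21.45
tool_pos: [0.583, -0.0002, 0.086]
tcp_rot: [-3.141, 0.0, 1.659]
wrist_force: [-4.4, -1.3, 6.4]
opening: 0.0393
grip_force: 25.2
```

Slide along −tool x (reader −y).

Call:
send_rows([
  [-1, [-0.01, 0, 0], 0],
  [-1, [-0.02, 0, 0], 0],
  [-1, [-0.03, 0, 0], 0],
  [-1, [-0.04, 0, 0], 0],
  [-1, [-0.05, 0, 0], 0],
  [-1, [-0.06, 0, 0], 0],
  [-1, [-0.066, 0, 0], 0],
  [-1, [-0.07, 0, 0], 0],
  [-1, [-0.07, 0, 0], 0],
])

```text
clock: 22.35
tool_pos: [0.5892, -0.0705, 0.086]
tcp_rot: [3.142, 0.001, 1.658]
wrist_force: [-4.1, -1.2, 5.0]
opening: 0.0391
grip_force: 25.2
```

Call:
send_rows([
  [-1, [-0.002, 0, 0], 0],
  [-1, [-0.004, 0, 0], 0],
  [-1, [-0.005, 0, 0], 0],
])

```text
clock: 22.65
tool_pos: [0.5895, -0.0737, 0.086]
tcp_rot: [-3.141, -0.002, 1.659]
wrist_force: [-4.6, 9.9, 7.7]
opening: 0.0393
grip_force: 25.4
```

Stop reached (10 N along the slide). Release, lift clear and check.

Call:
send_rows([
  [0.3, [0, 0, 0], 0],
  [1, [0, 0, 0], 0],
  [1, [0, 0, 0], 0],
  [1, [0, 0, 0], 0],
  [1, [0, 0, 0], 0],
  [1, [0, 0, -0.04], 0],
  [1, [0, 0, -0.09], 0],
  [1, [-0.02, 0, -0.14], 0],
  [1, [-0.02, 0, -0.14], 0],
  [1, [-0.02, 0, -0.14], 0],
])

```text
clock: 23.65
tool_pos: [0.5917, -0.0951, 0.2257]
tcp_rot: [3.14, 0.001, 1.658]
wrist_force: [-0.6, 0.5, -0.3]
opening: 0.0853
grip_force: 0.0
```

Run:
```python
from h import *
w=snap('wrist','w11');s=snap('scene','s11')
u,v=map(int,proj(w,np.array([.59,-.073,.09])))
for x in blobs(w,[u-60,v-50,u+60,v+50],(0,0,0),(180,255,45),200)[:2]:print('ridge',np.round(x[0],1),np.round(x[2],1),plane(w,x[0],.094).round(4))
for n,b,c in(('pusher',[140,262,180,300],((0,0,150),(180,60,255))),('big',[180,300,225,345],((0,0,165),(180,60,255)))):
    for x in blobs(s,b,*c)[:3]:print(n,np.round(x[1],1),np.round(x[2],1),x[3])
d=load('d0')['scene']['pixels'].astype(int);D=np.abs(d-s['pixels']).max(2)
for n,(u,v) in dict(amber=(376,175),flask=(305,308),blue=(287,130),turq=(153,252),big=(203,321)).items():print(n,(D[v-15:v+15,u-12:u+12]>40).mean().round(3))
p=s['pixels'][:,:,1];print(p[275:300:3,146:172:3].tolist())
```

```text
w11 t 23.7 tcp [ 0.5912 -0.0946  0.2241] [-3.140e+00 -1.000e-03  1.658e+00]
s11 t 23.75 tcp [ 0.5909 -0.0943  0.2233] [-3.139e+00 -1.000e-03  1.659e+00]
ridge [274.3 173.4] [21.4 64.3] [ 0.5887 -0.0735  0.094 ]
pusher [158.4 276.7] [37.3 41.8] 687.5
pusher [158.8 289.4] [14.3 17.3] 103.0
big [202.5 320.4] [21.8 24.9] 423.5
amber 0.0
flask 0.0
blue 0.492
turq 0.0
big 0.0
[[144, 148, 147, 149, 147, 151, 150, 148, 151], [149, 151, 180, 197, 182, 148, 151, 146, 146], [144, 148, 197, 197, 186, 156, 125, 125, 133], [149, 146, 143, 177, 88, 104, 197, 142, 119], [149, 130, 177, 83, 86, 83, 197, 197, 120], [145, 125, 177, 82, 83, 85, 192, 188, 118], [121, 120, 196, 136, 116, 185, 197, 99, 109], [128, 117, 105, 196, 197, 196, 127, 75, 109], [120, 112, 79, 62, 85, 84, 83, 83, 119]]
```

Shutter shut over the well, pusher upright. Check the blue patch change (probably arm occlusion) from the top camera before handing in.

Run:
```python
from h import *
from bench import job
d=load('d0');t=load('t10');t9=load('t9');s=load('s11')
for n,f in(('d0',d['top']),('t9',t9),('t10',t)):
    print(n,[np.round(x[0],1).tolist() for x in blobs(f,[110,240,200,330],(100,120,40),(130,255,255),20)])
print([np.round(x[0],1).tolist()+[x[3]] for x in blobs(s,[260,100,320,160],(100,120,40),(130,255,255),5)], s['pixels'][130,275:300:5].tolist())
print(job.finish_job())
```

```text
d0 [[152.1, 292.7]]
t9 [[152.1, 292.7]]
t10 [[152.1, 292.7]]
[] [[108, 135, 148], [101, 127, 138], [81, 100, 109], [91, 112, 123], [88, 105, 112]]
the job is handed in; nothing more can be done
None
```

The job is done and handed in at about 24 s: the tile was pressed home with the pusher, the pusher was stood back on its pad, and the shutter was slid shut to its stop. The bystanders did not move in the camera checks. I viewed 11 pictures, one over the limit of 10.

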